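# Weigh a valve body on the spring scale and mark the reading

## Robot

A 6-joint arm with a two-finger parallel gripper is mounted at the origin on a cart in front of the work surface, level with it; the furniture and walls round the work are solid. World frame = base frame: x ahead of the robot, y to its left, z up, the work surface at z = 0. Lengths are in mm, angles in degrees, forces in N, time in s.
With the tool pointing down it reaches from about 300 to 850 mm from the base axis. Payload 4.2 kg.
Tool frame: the origin (TCP) lies midway between the tips of the shut fingers; the grasp point (between the pads) lies 19 mm behind it (env.hold_point_z is the z of the grasp point in the tool frame, in mm); z points along the fingers, y is the direction in which the jaws open and shut (so a half turn about z gives the same grasp; the last joint's range is limited). The gripper opens to 91 mm and grips with 3 to 60 N. Pads are 32 mm wide; open, the fingers measure 118 mm over their backs; the gripper's body (76 mm by 178 mm) begins 60 mm behind the grasp point.
Start: joints at [71.161, 18.312, 89.639, -0, 72.044, -1.146], TCP at [174.754, 547.818, 213.976] pointing down, gripper open.
Joint ranges: [-177.97, 177.97], [-48.28, 115.42], [12.27, 149.76], [-77.06, 257.06], [2.81, 150.46], [-146.56, 146.56]. Speed limits (degrees/s): [147.25, 147.25, 180, 180, 180, 180].

## Interface

Orientations are given as [roll, pitch, yaw] about the fixed x, y, z axes, in that order (R = Rz(yaw) Ry(pitch) Rx(roll)).
In Python, from workcell import env, grab_frame, camera_params, spotter gives the robot as it stands. The module is installed in compiled form; this text tells all that it offers.
- The arm moves only by the shell command python3 -m jog 'ROWS' [FORCE]. ROWS is text: rows parted by semicolons, each of 7 numbers parted by spaces: the turn, a rotation vector about the world's x, y, z in units of 5 degrees (1.0 is 5 degrees), then the shift along the world's x, y, z in units of 25 mm (1.0 is 25 mm), then the opening, from 0 (shut) to 1 (fully open). A call has 1 to 5 rows; each row is the pose to reach, as a shift and turn from the pose commanded when the call began; what a row does not reach only later rows make up. A row lasts 1/8 s, in which the tool goes at most 62.5 mm and 10.7 degrees, less where a joint would pass 70% of its speed; a pose out of reach is approached as far as the arm can. A call with a gripper value outside its range is refused whole. The fingers move at their own pace and stop on an object; FORCE is the grip in N (left out, the last holds). Time passes only in rows, so rows that repeat a pose let the fingers close. It gives the time, the measured TCP pose, the force and the opening at its end, in the units of the state.
- env.state(): the state, without advancing time (a new reading comes with each control period).
- grab_frame(name): name is "side" or "top"; returns the picture (400x640x3 uint8, red, green, blue); there is no depth.
- camera_params(name): a dict with "K" (3x3 intrinsics, pixels), "rvec" (rotation vector, rad) and "tvec" (3), from world to camera coordinates, as OpenCV has them. Camera axes: x right, y down, z forward; pixel columns grow to the right and rows downward; lengths in mm; the calibration is good to about 2 mm. A picture is of the moment at which its call begins. camera_params takes no time and is no camera call.
- env.job_done(): hands the job in, once; it reports no verdict.
Trained networks look in the newest picture that a camera, given by its name, has taken for a name from the list of things; names that differ only in an ending like _2 or _b are one class to them, and where a whole thing is asked for, a point or a joint stands for the part that bears it (a point fixed in the world has none). Each returns a list of dicts, best first, with "conf" (0 to 1); they miss things now and then, are a little off and sometimes report something else, mostly with a low value. They report only what shows in the picture. A call takes as long as a camera call. They do not tell look-alikes from the thing itself.
- spotter.look_for(query, camera): "box" ([left, top, width, height] in pixels, round what is visible of it).
- spotter.trace(query, camera): "region" (400x640 bool, what is visible of it) and "box" ([left, top, width, height] in pixels, round what is visible of it).
The state is a dict: "time_s": time; "qpos": joint angles; "qvel": joint speeds; "effort": joint torques, N m; "ee_pos": TCP position; "ee_rot": TCP orientation; "force": force on the tool from outside, world axes, zero at the start; "torque": the same for the moment, N m; "gripper_width": finger opening in mm.
Only numpy, scipy, OpenCV 4.12 (cv2) and the standard library are available. Lean on these libraries where they do the work, as an engineer would, in place of code of your own. Each camera call takes 0.05 s, during which the arm holds its last target. There are 200 camera calls.

## Task

Hang the steel valve body by its eye on the hook of the spring scale, lowering it slowly until the scale carries its whole weight before you let go, so that the hook neither drops nor bounces, and let it come to rest. Then mark the reading: slide the rider along its rail until its index stands level with the scale's pointer, and let go of it, leaving the valve hanging at rest. Do not overload the scale, and leave the bottles and the timer where they are.

Things in the scene. Friction and masses are not known exactly. Their poses are not given: they have to be found in the camera images.
- spring_scale: Fixed bench spring scale: grey foot 130 x 200 x 12 mm, aluminium column 50 mm wide and 251 mm high, white graduated plate (5 mm marks) to the left (+y) of the column and a vertical steel rail at the plate's left edge. Origin at the underside of the foot, below the middle of the column's front face; z up, own -x is the way the hook points (roughly to the robot), own +y is left. Its place and yaw vary.
- carriage (a joint): Sprung carriage with hook and pointer, slides straight down: 0 unloaded, positive downward, m. It sinks 10 mm per newton (100 N/m), lightly damped; the valve alone sinks it 20 to 75 mm. Past 90 mm is overload (stop at 100). Moving at 0.05 m/s or more, up or down, counts as a drop or bounce: lower slowly, and let go only when the load in the hand is within 0.3 N of none.
- hook_seat (a point): Seat of the hook: the top of a 6 mm round steel bar in a shallow dip, where the eye comes to rest, 130 mm in front (own -x of the scale) of the column, moves with the carriage, 189 mm above the worktop when unloaded. The bar runs along the scale's x and is at this height, +1 to 4 mm, all the way back to the column; in front of the seat, its end turns up, to 25 mm in front of it (-x) and 16 mm above it. Axes as the scale.
- pointer_tip (a point): Tip of the thin dark pointer of the carriage, before the white plate, 62 mm left of the column's middle, 21 mm higher than hook_seat. Axes as the scale.
- rider_slide (a joint): Memory rider on the rail: its travel in m, positive downward, 0 when level with the pointer of the unloaded scale, range -0.016 to 0.088. It stays where it is put by friction (about 2 N).
- rider_index (a point): Tip of the rider's thin index that points right to the pointer; it ends 9 mm left of the pointer's tip. It is level with the pointer when both have the same height.
- rider_tab (a point): Middle of the rider's grip tab: a grey block 26 (x) x 12 (y) x 16 (z) mm in front of the rider on a 6 mm stem, 67 mm in front of the column and 102 mm left of its middle, at the same height as rider_index. To be pinched along y from above.
- valve: Loose steel valve body, 132 mm high, standing upright: round body 38 mm across and 45 mm high with two port stubs along its y (68 mm overall), above it a house-shaped eye of 6 mm bar, then an upright grip bar. Origin at the centre of its underside, z up. Its weight is 2 to 7.5 N and is not known beforehand.
- valve_eye (a point): Inner peak of the valve's eye, 84 mm above its underside: when the valve hangs, this point lies at hook_seat. The opening goes through along the valve's x (the same from either side), is 26 mm wide (y) and reaches from this point down 39 mm.
- valve_grip (a point): Middle of the valve's upright grip bar, 118 mm above its underside: 16 (x) x 14 (y) mm, from 91 to 132 mm above the underside. To be pinched along the valve's y from above.
- ethanol: Bystander: white bottle with an orange screw cap, 56 mm across, 128 mm high, origin at its underside.
- amber: Bystander: small amber bottle with black cap, 45 mm across, 98 mm high, origin at its underside.
- bench_timer: Bystander: flat bench timer, 67 x 63 x 19 mm, origin at its underside.
Things that resemble listed ones, but are neither listed nor needed, are in the scene too. What is shaped like the valve but blue or turquoise is not meant.

How it is judged:
By the outcome, as a careful person would: the job done as asked, in the order asked, and still so for the second after the job is handed in, with the robot touching nothing.
It also fails if it takes over 72 s, if anything falls off the work surface, if the arm or the gripper's body presses on something with over 40 N, if the wrist force passes 120 N, or if a joint passes its speed limit or range.

## Working session

There is one attempt and no reset: what is moved stays moved. The work goes in short steps, Python scripts to look and compute and a shell command to move; the robot and the scene stay as the last step left them, time stands still between calls to the robot, and variables do not carry over. Pictures are saved under pics/ and viewed, about 8 in all and at most 12, crops included, and the job is handed in when it is done.

```bash
mkdir -p pics; cat > h.py <<'E'
import numpy as np, cv2
from workcell import env, grab_frame, camera_params, spotter
def cam(n):
    p=camera_params(n); R=cv2.Rodrigues(np.array(p["rvec"],float))[0]; return np.array(p["K"],float),R,np.array(p["tvec"],float).ravel()
def proj(n,P):
    K,R,t=cam(n); q=(np.atleast_2d(P)@R.T+t)@K.T; return q[:,:2]/q[:,2:]
def ray(n,uv):
    K,R,t=cam(n); d=R.T@np.linalg.solve(K,[uv[0],uv[1],1.]); return -R.T@t, d/np.linalg.norm(d)
def onz(n,uv,z):
    c,d=ray(n,uv); return c+d*(z-c[2])/d[2]
def tri(a,b):  # pixels in side, top
    c1,d1=ray("side",a); c2,d2=ray("top",b)
    s=np.linalg.lstsq(np.c_[d1,-d2],c2-c1,rcond=None)[0]; p,q=c1+d1*s[0],c2+d2*s[1]
    return (p+q)/2, np.linalg.norm(p-q)
def save(n,im): cv2.imwrite("pics/"+n+".png",cv2.cvtColor(im,cv2.COLOR_RGB2BGR))
E
python3 - <<'E'
from h import *
np.set_printoptions(precision=1,suppress=True)
a=grab_frame("side");b=grab_frame("top")
save("s0",a);save("t0",b)
for n in ("side","top"):
    print(n,"cam",ray(n,(320,200)))
    for q in ("valve","spring_scale","hook_seat","pointer_tip","rider_tab","rider_index","valve_grip","valve_eye","ethanol","amber","bench_timer"):
        print(q,[(np.round(r["conf"],2),np.round(r["box"],1).tolist()) for r in spotter.look_for(q,n)][:4])
print(env.state(), env.hold_point_z)
E
```

```text
side cam (array([ -150.1, -1121.8,   889.3]), array([ 0.5,  0.7, -0.5]))
valve [(np.float64(0.92), [317.2, 239.5, 23.3, 42.5]), (np.float64(0.89), [341.6, 262.1, 21.5, 46.3]), (np.float64(0.8), [388.2, 266.8, 15.6, 49.1]), (np.float64(0.56), [312.3, 167.6, 31.6, 23.1])]
spring_scale [(np.float64(0.64), [303.5, 148.8, 64.6, 89.7])]
hook_seat [(np.float64(0.69), [301.7, 168.5, 40.3, 27.5])]
pointer_tip [(np.float64(0.63), [314.5, 166.5, 26.6, 27.0])]
rider_tab [(np.float64(0.2), [358.6, 235.4, 11.2, 32.3])]
rider_index [(np.float64(0.41), [300.8, 155.5, 22.7, 13.3])]
valve_grip [(np.float64(0.95), [341.9, 262.9, 16.1, 47.5]), (np.float64(0.72), [390.2, 269.8, 13.1, 48.4]), (np.float64(0.72), [314.3, 237.3, 23.5, 42.6]), (np.float64(0.15), [331.2, 170.8, 11.0, 12.9])]
valve_eye [(np.float64(0.73), [342.0, 262.8, 19.8, 42.7]), (np.float64(0.69), [389.7, 269.2, 13.2, 49.1]), (np.float64(0.64), [317.0, 238.9, 21.9, 36.7])]
ethanol [(np.float64(0.75), [301.5, 153.5, 66.7, 84.2]), (np.float64(0.7), [225.9, 166.2, 16.6, 38.2])]
amber [(np.float64(0.94), [356.5, 233.5, 13.9, 33.9])]
bench_time
[... 825 characters left out ...]
.1, 22.6]), (np.float64(0.51), [377.8, 217.3, 14.7, 23.6])]
ethanol [(np.float64(0.64), [167.9, 227.2, 30.3, 26.4]), (np.float64(0.52), [308.7, 153.9, 14.6, 55.1]), (np.float64(0.33), [416.4, 224.0, 25.2, 13.9])]
amber [(np.float64(0.84), [378.2, 174.3, 17.1, 17.6])]
bench_timer [(np.float64(0.89), [240.2, 228.0, 26.8, 20.6])]
{'time_s': 1.2, 'qpos': array([71.2, 18.3, 89.6, -0. , 72. , -1.1]), 'qvel': array([ 0.1,  0. ,  0. , -0. ,  0.1, -0. ]), 'effort': array([ -0. , -41.2, -23.2,   0.1,   0. ,  -0. ]), 'ee_pos': array([174.7, 547.8, 214. ]), 'ee_rot': array([180. ,   0. , 162.3]), 'force': array([0.1, 0.1, 0.6]), 'torque': array([ 0., -0., -0.]), 'gripper_width': 91.37189296108417} -18.8
```

View pics/s0.png

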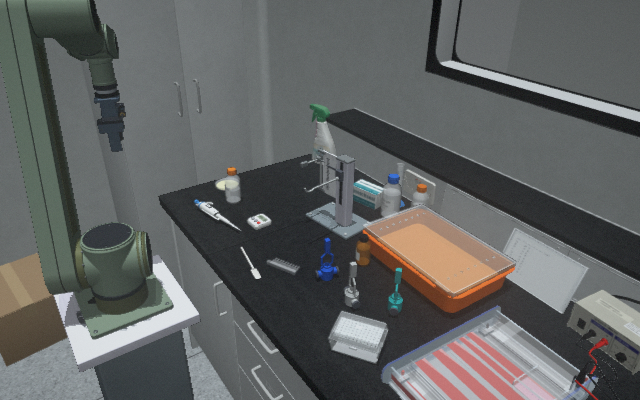

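View pics/t0.png

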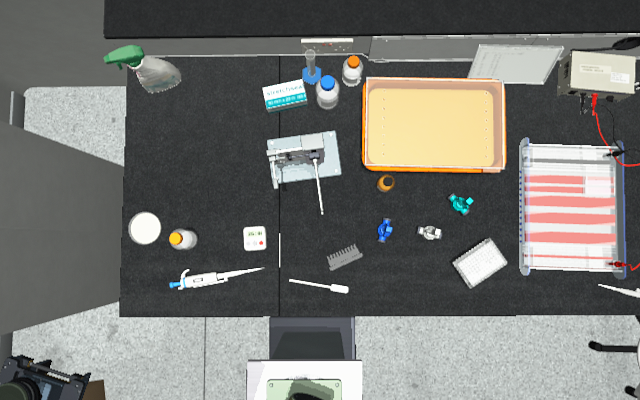

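The side picture shows three valve-shaped things: blue at (327,260), steel/grey at (352,285) and turquoise at (396,292). In the top picture they are at (385,230), (428,232) and (460,203). The grey one fits "steel". I'll confirm it with an enlarged crop that also shows the scale.

```bash
python3 - <<'E'
from h import *
np.set_printoptions(precision=1,suppress=True)
a=cv2.imread("pics/s0.png");b=cv2.imread("pics/t0.png")
c=lambda im,x,y,w,h:cv2.resize(im[y:y+h,x:x+w],(400,300),interpolation=cv2.INTER_CUBIC)
cv2.imwrite("pics/c0.png",np.vstack([np.hstack([c(a,320,252,80,60),c(b,390,202,80,60)]),np.hstack([c(a,280,140,120,90),c(b,250,125,120,90)])]))
print(tri((352,306),(429,232)))
for uv in [(353,263),]: print(onz("side",uv,132))
print(onz("top",(430,233),25),onz("top",(430,233),132))
print("hook tip",tri((306,191),(322,214)))
for uv in [(267,137),(335,131),(341,178),(273,188)]: print(uv,onz("top",uv,12))
E
```

```text
(array([ 502.1, -357.5,   -7.6]), np.float64(3.3815294413829475))
[ 500.9 -350.9  132. ]
[ 500.1 -354.6   25. ] [ 498.4 -332.7  132. ]
hook tip (array([547.9, -58.4, 194.2]), np.float64(5.758452914347792))
(267, 137) [777.2 101.   12. ]
(335, 131) [793.1 -93.9  12. ]
(341, 178) [ 657.3 -109.7   12. ]
(273, 188) [630.1  83.3  12. ]
```

View pics/c0.png

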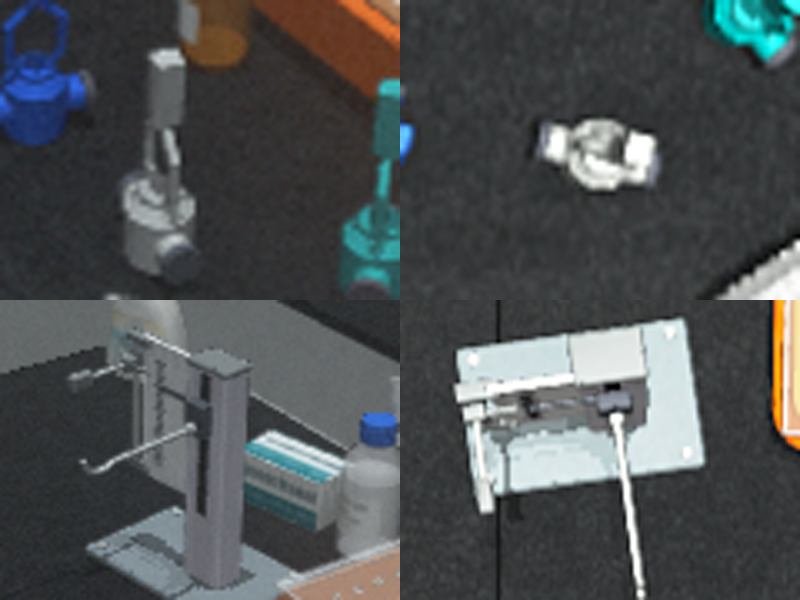

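```bash
python3 - <<'E'
from h import *
from scipy.optimize import least_squares
np.set_printoptions(precision=1,suppress=True)
def W(p,L):
    c,s=np.cos(p[2]),np.sin(p[2]); L=np.array(L,float); return np.c_[p[0]+c*L[:,0]-s*L[:,1],p[1]+s*L[:,0]+c*L[:,1],L[:,2]]
obs=[("side",(305,189),lambda r:(-153,0,202)),("top",(322,213),lambda r:(-153,0,202)),("side",(338,178.4),lambda r:(0,0,189)),("top",(314.5,158.6),lambda r:(0,0,189)),
("side",(304,164),lambda r:(-67,102,210-r)),("top",(275.8,184),lambda r:(-67,102,210-r))]
def f(p): return np.concatenate([proj(n,W(p,[g(p[3])]))[0]-uv for n,uv,g in obs])
r=least_squares(f,[700,-40,.1,0],x_scale=[10,10,.1,10],loss="soft_l1"); p=r.x
print("scale",p[:2],np.degrees(p[2]),"rider",p[3],"res",f(p))
print("seat",W(p,[(-130,0,189)]),"tab",W(p,[(-67,102,210-p[3])]))
grab_frame("top"); m=spotter.trace("valve","top")
for q in m:
    rg=np.argwhere(q["region"])[:,::-1].astype(np.float32)
    print(q["box"],q["conf"],cv2.minAreaRect(rg),np.array(onz("top",rg.mean(0),35)))
print("valve axis",onz("top",(419.6,229.8),25)-onz("top",(440,234.8),25))
for n,uv in(("side",(353.4,263)),("top",(429.4,233))): print(onz(n,uv,132 if n=="side" else 45))
E
```

```text
scale [696.2 -38.7] 7.160246458968037 rider -9.832836970558922 res [-1.1 -0.   0.3  1.3  2.9 -1.  -0.1 -4.8 -0.4 -0.   0.1  0.2]
seat [[567.2 -54.9 189. ]] tab [[617.   54.2 219.8]]
[447.8, 193.4, 22.0, 22.1] 0.85 ((458.05169677734375, 202.12069702148438), (23.211917877197266, 18.383838653564453), 21.801406860351562) [ 582.3 -435.8   35. ]
[413.6, 223.9, 27.7, 13.4] 0.8 ((428.4999694824219, 231.99998474121094), (27.227256774902344, 12.501529693603516), 4.39870548248291) [ 503.2 -350.1   35. ]
[372.9, 216.9, 18.8, 28.9] 0.62 ((383.5384216308594, 228.69229125976562), (13.312806129455566, 23.852108001708984), 33.6900634765625) [ 512.9 -225.5   35. ]
valve axis [14.2 56.1  0. ]
[ 501.8 -351.5  132. ]
[ 499.8 -348.9   45. ]
```

```bash
python3 -m jog '0 0 0 0.8 -2.2 0 1; 0 0 0 1.6 -4.4 0 1; 0 0 0 2.4 -6.6 0 1; 0 0 0 3.2 -8.8 0 1; 0 0 0 4 -11 0 1'; python3 -m jog '0 0 0 0.8 -2.2 0 1; 0 0 0 1.6 -4.4 0 1; 0 0 0 2.4 -6.6 0 1; 0 0 0 3.2 -8.8 0 1; 0 0 0 4 -11 0 1'
```

```text
time_s: 1.92
ee_pos: [275.2, 271.2, 214.2]
ee_rot: [179.9, 0.0, 162.4]
force: [0.9, 0.1, -0.3]
gripper_width: 91.4
time_s: 2.55
ee_pos: [375.3, -4.1, 214.4]
ee_rot: [180.0, 0.1, 162.3]
force: [0.4, 1.2, -0.9]
gripper_width: 91.4
```

```bash
python3 -m jog '0 0 0 0.8 -2.2 0 1; 0 0 0 1.6 -4.4 0 1; 0 0 0 2.4 -6.6 0 1; 0 0 0.3 3.2 -8.8 0 1; 0 0 0.6 4 -11 0 1'; python3 -m jog '0 0 0 0.6 -1.6 0 1; 0 0 0 1.05 -2.9 0 0.7; 0 0 0 1.05 -2.9 0 0.6; 0 0 0 1.05 -2.9 0 0.5'
python3 - <<'E'
from h import *
np.set_printoptions(precision=1,suppress=True)
a=grab_frame("side");b=grab_frame("top");save("s1",a);save("t1",b)
e=env.state()["ee_pos"];print(e)
print(proj("side",[e]),proj("top",[e]),proj("side",[[501,-350,132],[501,-350,0]]))
c=lambda im,x,y,w,h:cv2.resize(im[y:y+h,x:x+w],(400,300),interpolation=cv2.INTER_CUBIC)
save("c1",np.hstack([c(a,300,220,100,75),c(b,390,202,80,60)]))
E
```

```text
time_s: 3.18
ee_pos: [475.2, -279.2, 214.1]
ee_rot: [180.0, 0.0, 165.3]
force: [0.9, -0.3, 0.2]
gripper_width: 91.0
time_s: 3.68
ee_pos: [500.7, -349.1, 213.7]
ee_rot: [180.0, -0.1, 165.3]
force: [0.1, -0.4, 0.7]
gripper_width: 64.2
[ 500.7 -348.7  214.2]
[[353.8 235.8]] [[443.6 231.4]] [[352.8 262.8]
 [350.7 302.4]]
```

View pics/c1.png

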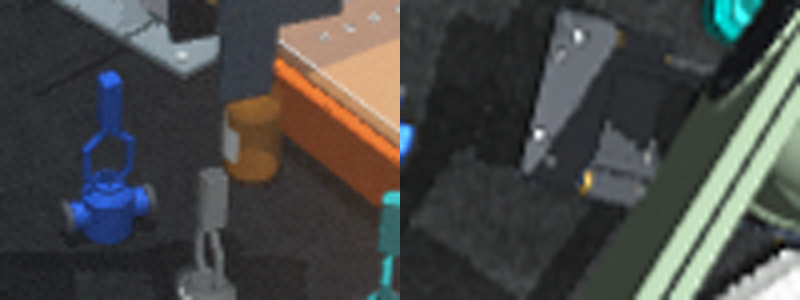

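The crop shows the grey valve's grip top at side pixel (353,263), which is where I predicted it. The valve stands under the gripper, so I'll descend and grip.

```bash
python3 -m jog '0 0 0 0 0 -1.5 0.5; 0 0 0 0 0 -3 0.5; 0 0 0 0 0 -4 0.5; 0 0 0 0 0 -4.5 0.5; 0 0 0 0 0 -4.5 0.5' 30;python3 -m jog '0 0 0 0 0 0 0;0 0 0 0 0 0 0;0 0 0 0 0 0 0;0 0 0 0 0 0 0;0 0 0 0 0 0 0' 30;python3 -m jog '0 0 0 0 0 0.4 0;0 0 0 0 0 0.8 0;0 0 0 0 0 0.8 0;0 0 0 0 0 0.8 0;0 0 0 0 0 0.8 0'; python3 -c "
from h import *
print(env.state())"
```

```text
time_s: 4.4
ee_pos: [500.9, -349.1, 101.4]
ee_rot: [180.0, -0.0, 165.3]
force: [-0.3, -1.4, 0.2]
gripper_width: 45.5
time_s: 5.03
ee_pos: [501.2, -349.9, 102.0]
ee_rot: [-180.0, 0.0, 165.3]
force: [-0.6, -0.0, 3.1]
gripper_width: 13.7
time_s: 5.65
ee_pos: [500.8, -349.5, 121.1]
ee_rot: [180.0, -0.0, 165.3]
force: [-0.3, -0.7, -2.2]
gripper_width: 13.8
{'time_s': 5.65, 'qpos': array([-3.59935111e+01,  2.54614708e+01,  9.25179814e+01,  5.70731049e-03,
        6.20725353e+01, -1.11305046e+02]), 'qvel': array([ 0.01330905, -0.03017268, -0.01557444,  0.00930931,  0.00598881,
       -0.05333158]), 'effort': array([ 1.57364761e-04, -4.76820517e+01, -2.22736466e+01, -5.41713007e-02,
        6.08814438e-02,  4.37326207e-04]), 'ee_pos': array([ 500.76122037, -349.48755662,  121.06721031]), 'ee_rot': array([ 1.79976415e+02, -4.66034266e-02,  1.65308869e+02]), 'force': array([-0.3079927 , -0.71670513, -2.2494566 ]), 'torque': array([-0.01600426, -0.01810896, -0.01916153]), 'gripper_width': 13.802218150746455}
```

```bash
python3 -m jog '0 0 0 0 0 0.8 0;0 0 0 0 0 2 0;0 0 0 0 0 3.4 0;0 0 0 0 0 4.8 0;0 0 0 0 0 5.6 0'; python3 -m jog '0 0 0 0 0 0 0;0 0 0.6 0 1 0 0;0 0 1.2 0 2.2 0 0;0 0 1.8 0 3.6 0 0;0 0 2.4 0 5 0 0';python3 -m jog '0 0 0.6 0 1.4 0 0;0 0 1.2 0 2.8 0 0;0 0 1.8 0 4.2 0 0;0 0 2 0 5.4 0 0;0 0 2 0 6.3 0 0';python3 -m jog '0 0 0 0 0 -0.5 0;0 0 0 0 0.1 -1.1 0;0 0 0 0 0.1 -1.15 0;0 0 0 0 0.1 -1.15 0;0 0 0 0 0.1 -1.15 0'
python3 - <<'E'
from h import *
np.set_printoptions(precision=1,suppress=True)
F=[]
a=grab_frame("side");F.append(env.state()["force"]);b=grab_frame("top");save("s2",a);save("t2",b)
for i in range(8): grab_frame("top");F.append(env.state()["force"])
e=env.state()["ee_pos"];print(e,np.mean(F,0),np.std(F,0))
print("tcp",proj("side",[e]),proj("top",[e]),"peak",proj("side",[e-[0,0,17.5]]))
P,Q=onz("top",(322,213),198),onz("top",(314.5,158.6),189);print(P,Q,np.degrees(np.arctan2(*(Q-P)[[1,0]])))
c=lambda im,x,y,w,h:cv2.resize(im[y:y+h,x:x+w],(400,400),interpolation=cv2.INTER_CUBIC)
save("c2",np.hstack([c(a,270,150,80,80),c(b,260,140,90,90)]))
E
```

```text
time_s: 6.28
ee_pos: [501.4, -350.0, 263.3]
ee_rot: [-180.0, 0.1, 165.3]
force: [-0.8, 0.4, -3.3]
gripper_width: 13.9
time_s: 6.9
ee_pos: [499.9, -222.0, 259.8]
ee_rot: [179.9, -0.2, 177.5]
force: [1.2, -0.3, -2.7]
gripper_width: 14.0
time_s: 7.52
ee_pos: [499.4, -64.6, 260.0]
ee_rot: [179.9, -0.2, -172.5]
force: [0.5, -0.4, -3.2]
gripper_width: 13.5
time_s: 8.15
ee_pos: [501.3, -65.1, 233.1]
ee_rot: [-180.0, 0.0, -172.7]
force: [-0.2, -1.0, -3.1]
gripper_width: 13.8
[501.  -64.7 232.8] [-0.1 -0.2 -3. ] [0.4 0.6 0.4]
tcp [[292.5 184.5]] [[325.3 231.8]] peak [[292.6 189.9]]
[547.7 -56.9 198. ] [684.  -38.9 189. ] 7.50215352562097
```

View pics/c2.png

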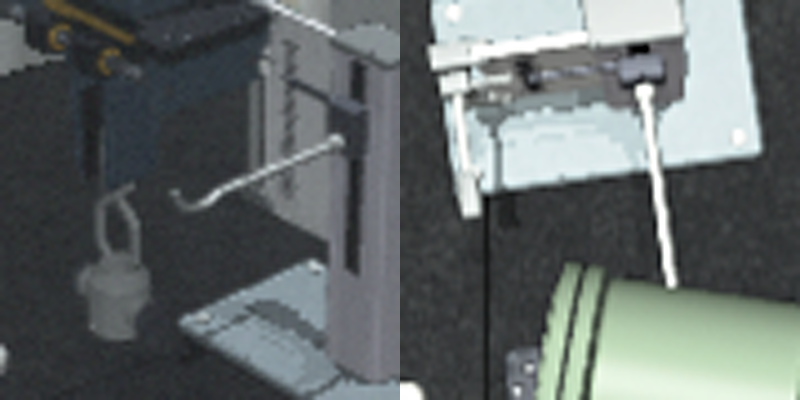

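The side crop shows the eye in front of the hook tip at about (305,189). The eye peak is at about (293,189), and the laterals agree to about 1 mm. I'll move in along the bar.

```bash
python3 -m jog '0 0 0 0.3 0.06 0 0;0 0 0 0.7 0.12 0 0;0 0 0 1.1 0.17 0 0;0 0 0 1.5 0.22 0 0;0 0 0 1.8 0.26 0 0'; python3 -m jog '0 0 0 0.2 0.03 0 0;0 0 0 0.4 0.05 0 0;0 0 0 0.7 0.09 0 0;0 0 0 0.92 0.12 0 0;0 0 0 0.92 0.12 0 0'
python3 - <<'E'
from h import *
np.set_printoptions(precision=1,suppress=True)
F=[]
a=grab_frame("side");F.append(env.state()["force"]);b=grab_frame("top");save("s3",a);save("t3",b)
for i in range(3): grab_frame("top");F.append(env.state()["force"])
e=env.state()["ee_pos"];print(e,np.mean(F,0))
save("c3",cv2.resize(a[150:230,270:350],(560,560),interpolation=cv2.INTER_CUBIC))
E
```

```text
time_s: 9.28
ee_pos: [546.8, -58.1, 232.5]
ee_rot: [180.0, -0.0, -172.7]
force: [0.2, 0.3, -3.6]
gripper_width: 13.8
time_s: 9.9
ee_pos: [569.4, -55.1, 232.6]
ee_rot: [180.0, -0.0, -172.7]
force: [0.3, -0.4, -3.5]
gripper_width: 13.6
[568.8 -55.2 232.8] [-0.3  0.4 -2.7]
```

View pics/c3.png

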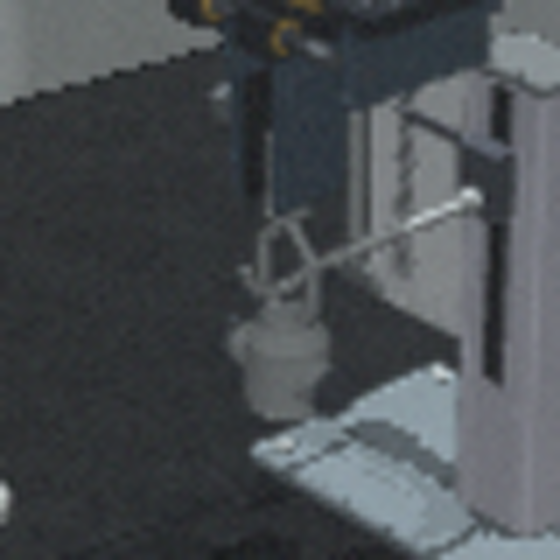

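The picture shows the bar going through the eye, with its upturned tip visible in front at about (305,189). I'll lower it slowly.

```bash
python3 -m jog '0 0 0 0 0 -0.2 0;0 0 0 0 0 -0.4 0;0 0 0 0 0 -0.6 0;0 0 0 0 0 -0.75 0;0 0 0 0 0 -0.85 0'; python3 -m jog '0 0 0 0 0 -0.08 0;0 0 0 0 0 -0.16 0;0 0 0 0 0 -0.24 0;0 0 0 0 0 -0.32 0;0 0 0 0 0 -0.4 0'; python3 -m jog '0 0 0 0 0 -0.08 0;0 0 0 0 0 -0.16 0;0 0 0 0 0 -0.24 0;0 0 0 0 0 -0.32 0;0 0 0 0 0 -0.4 0'; python3 -m jog '0 0 0 0 0 -0.08 0;0 0 0 0 0 -0.16 0;0 0 0 0 0 -0.24 0;0 0 0 0 0 -0.32 0;0 0 0 0 0 -0.4 0'
python3 - <<'E'
from h import *
np.set_printoptions(precision=2,suppress=True)
F=[];Z=[]
for i in range(12): grab_frame("top");s=env.state();F.append(s["force"]);Z.append(s["ee_pos"])
print(np.mean(Z,0),np.mean(F,0),np.std(F,0),s["torque"])
E
```

```text
time_s: 10.78
ee_pos: [568.9, -55.2, 211.1]
ee_rot: [180.0, -0.0, -172.7]
force: [0.9, -0.2, -2.8]
gripper_width: 13.9
time_s: 11.4
ee_pos: [569.1, -55.1, 201.5]
ee_rot: [180.0, 0.0, -172.7]
force: [0.8, -0.2, -2.0]
gripper_width: 14.0
time_s: 12.02
ee_pos: [569.1, -55.2, 191.5]
ee_rot: [180.0, 0.0, -172.7]
force: [-0.2, 0.6, -0.5]
gripper_width: 14.0
time_s: 12.65
ee_pos: [569.1, -55.1, 181.4]
ee_rot: [180.0, 0.0, -172.7]
force: [-0.0, 0.2, -0.2]
gripper_width: 13.4
[569.03 -55.08 181.48] [-0.11  1.18  0.3 ] [0.49 0.51 0.41] [0.35 0.01 0.02]
```

Fy on the tool is 1.2 N, so the bar is bearing on one roof flank. I'll centre the eye by moving it in +y.

```bash
cat > f.py <<'E'
from h import *
np.set_printoptions(precision=2,suppress=True)
F=[];Z=[];T=[]
for i in range(12): grab_frame("top");s=env.state();F.append(s["force"]);Z.append(s["ee_pos"]);T.append(s["torque"])
print("AVG",s["time_s"],np.mean(Z,0),np.mean(F,0),np.mean(T,0))
E
python3 -m jog '0 0 0 0 0.03 0 0;0 0 0 0 0.06 0 0;0 0 0 0 0.06 0 0' >/dev/null; python3 f.py; python3 -m jog '0 0 0 0 0.03 0 0;0 0 0 0 0.06 0 0;0 0 0 0 0.06 0 0'>/dev/null; python3 f.py
```

```text
AVG 14.225 [568.95 -53.62 181.45] [-0.06  1.13 -0.07] [0.29 0.07 0.  ]
AVG 15.2 [569.01 -52.11 181.47] [-0.26  1.25 -0.31] [0.31 0.07 0.01]
```

```bash
python3 -m jog '0 0 0 0 0.03 0 0;0 0 0 0 0.06 0 0;0 0 0 0 0.06 0 0' >/dev/null; python3 f.py; python3 -m jog '0 0 0 0 0.03 0 0;0 0 0 0 0.06 0 0;0 0 0 0 0.06 0 0'>/dev/null; python3 f.py
python3 - <<'E'
from h import *
a=grab_frame("side");b=grab_frame("top");save("s4",a)
c=lambda im,x,y,w,h:cv2.resize(im[y:y+h,x:x+w],(400,400),interpolation=cv2.INTER_CUBIC)
save("c4",np.hstack([c(a,280,150,75,75),c(b,260,140,90,90)]))
E
```

```text
AVG 16.175 [569.   -51.19 181.49] [-0.67 -3.69 -0.17] [-0.69  0.12 -0.02]
AVG 17.15 [569.01 -49.99 181.53] [-0.46 -6.17 -0.22] [-1.2   0.13  0.  ]
```

View pics/c4.png

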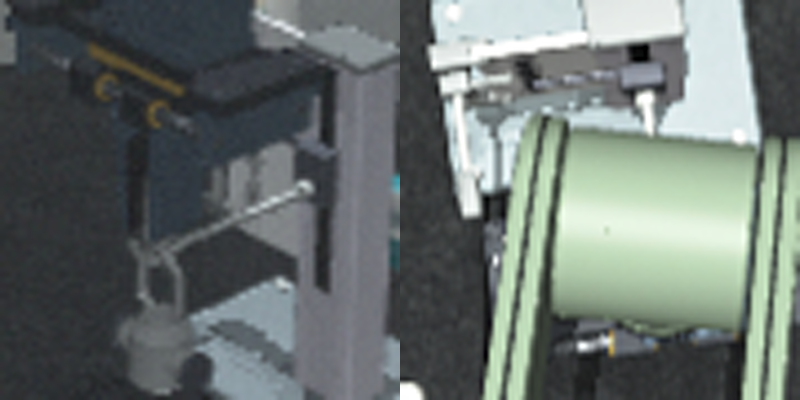

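```bash
python3 -m jog '0 0 0 0 -0.05 0 0;0 0 0 0 -0.11 -0.03 0;0 0 0 0 -0.11 -0.07 0;0 0 0 0 -0.11 -0.1 0;0 0 0 0 -0.11 -0.1 0' >/dev/null; python3 f.py;python3 f.py
```

```text
AVG 18.475 [569.14 -51.64 179.03] [0.45 0.73 0.  ] [ 0.14 -0.12  0.  ]
AVG 19.075 [569.11 -51.8  179.  ] [1.1  1.27 0.37] [ 0.32 -0.23 -0.01]
```

```bash
sed -i 's/range(12)/range(8)/' f.py; python3 -m jog '0 0 0 0 0.015 0 0;0 0 0 0 0.015 0 0;0 0 0 0 0.015 0 0;0 0 0 0 0.015 0 0;0 0 0 0 0.015 0 0'; python3 -m jog '0 0 0 0 0 0 0';python3 -m jog '0 0 0 0 0 0 0';python3 -m jog '0 0 0 0 0 0 0';python3 -m jog '0 0 0 0 0 0 0';  python3 f.py
```

```text
time_s: 19.7
ee_pos: [569.1, -51.7, 179.0]
ee_rot: [-180.0, 0.0, -172.7]
force: [1.5, -0.5, -0.3]
gripper_width: 13.7
time_s: 19.82
ee_pos: [569.1, -51.7, 179.0]
ee_rot: [-180.0, 0.0, -172.7]
force: [1.2, 0.3, 0.1]
gripper_width: 14.1
time_s: 19.95
ee_pos: [569.1, -51.6, 179.0]
ee_rot: [-180.0, 0.0, -172.7]
force: [1.5, 0.9, 0.2]
gripper_width: 14.1
time_s: 20.08
ee_pos: [569.0, -51.6, 179.0]
ee_rot: [-180.0, 0.0, -172.7]
force: [1.4, 0.7, -0.4]
gripper_width: 13.7
time_s: 20.2
ee_pos: [569.1, -51.6, 179.0]
ee_rot: [-180.0, 0.0, -172.7]
force: [1.7, 0.2, -0.6]
gripper_width: 13.9
AVG 20.6 [569.05 -51.62 179.  ] [ 1.59 -0.16  0.11] [ 0.01 -0.35 -0.01]
```

Fy is now about 0 and Fz is about +0.1 N. Fx is +1.6 N, so the eye is bearing on the hook's upturned front. I'll ease it back toward the seat.

```bash
python3 -m jog '0 0 0 0.03 0.004 0 0;0 0 0 0.06 0.008 0 0;0 0 0 0.08 0.01 0 0;0 0 0 0.08 0.01 0 0;0 0 0 0.08 0.01 0 0'>/dev/null; python3 f.py;python3 -m jog '0 0 0 0.03 0.004 0 0;0 0 0 0.06 0.008 0 0;0 0 0 0.08 0.01 0 0;0 0 0 0.08 0.01 0 0;0 0 0 0.08 0.01 0 0'>/dev/null; python3 f.py
```

```text
AVG 21.625 [570.89 -51.32 178.95] [-1.94 -0.9  -0.11] [-0.16  0.42 -0.01]
AVG 22.65 [573.04 -51.06 179.  ] [-2.13 -0.84 -0.05] [-0.15  0.42  0.  ]
```

```bash
python3 -m jog '0 0 0 -0.03 -0.01 0 0;0 0 0 -0.06 -0.015 0 0;0 0 0 -0.08 -0.018 0 0;0 0 0 -0.08 -0.018 0 0;0 0 0 -0.08 -0.018 0 0'>/dev/null; python3 f.py;python3 -m jog '0 0 0 0 0 0 0;0 0 0 0 0 0 0;0 0 0 0 0 0 0'
```

```text
AVG 23.675 [571.14 -51.47 179.01] [1.81 0.39 0.12] [ 0.15 -0.4   0.02]
time_s: 24.05
ee_pos: [571.0, -51.5, 179.0]
ee_rot: [180.0, 0.0, -172.7]
force: [1.5, 0.1, 0.1]
gripper_width: 13.8
```

```bash
python3 -m jog '0 0 0 0.03 0 0 0;0 0 0 0.03 0 0 0;0 0 0 0.03 0 0 0;0 0 0 0.03 0 0 0;0 0 0 0.03 0 0 0'; python3 -m jog '0 0 0 0 0 0 0;0 0 0 0 0 0 0;0 0 0 0 0 0 0;0 0 0 0 0 0 0' 10;python3 -m jog '0 0 0 0 0 0 0;0 0 0 0 0 0 0;0 0 0 0 0 0 0;0 0 0 0 0 0 0' 3; python3 f.py
```

```text
time_s: 24.68
ee_pos: [571.2, -51.5, 178.8]
ee_rot: [180.0, -0.1, -172.7]
force: [-1.2, 0.5, 0.7]
gripper_width: 13.8
time_s: 25.18
ee_pos: [571.4, -51.5, 178.9]
ee_rot: [180.0, -0.0, -172.7]
force: [-2.0, 0.3, 0.0]
gripper_width: 13.8
time_s: 25.68
ee_pos: [572.0, -51.5, 179.1]
ee_rot: [180.0, 0.0, -172.7]
force: [-1.3, 0.3, -0.4]
gripper_width: 13.9
AVG 26.075 [571.91 -51.48 179.03] [-0.96  0.56  0.43] [ 0.23  0.13 -0.02]
```

```bash
python3 -m jog '0 0 0 0 0 0 0.16;0 0 0 0 0 0 0.2;0 0 0 0 0 0 0.3;0 0 0 0 0 0 0.4;0 0 0 0 0 0 0.4'; python3 -m jog '0 0 0 0 0 0 0.4;0 0 0 0 0 0.3 0.4;0 0 0 0 0 0.8 0.4;0 0 0 0 0 1.6 0.4;0 0 0 0 0 2.4 0.4';python3 -m jog '0 0 0 0 0 1.2 0.4;0 0 0 -0.8 0.2 2 0.4;0 0 0 -2 0.5 2 0.4;0 0 0 -3.5 1.2 2 0.4;0 0 0 -5 2 2 0.4'
python3 - <<'E'
from h import *
np.set_printoptions(precision=1,suppress=True)
a=grab_frame("side");b=grab_frame("top");save("s5",a);save("t5",b)
for n in ("side","top"):
  for q in ("pointer_tip","rider_tab","rider_index","hook_seat"):
    print(n,q,[(round(r["conf"],2),np.round(r["box"],1).tolist()) for r in spotter.look_for(q,n)][:2])
K=lambda im,x,y,w,h:cv2.resize(im[y:y+h,x:x+w],(400,500),interpolation=cv2.INTER_CUBIC)
save("c5",np.hstack([K(a,285,140,80,100),K(b,260,135,72,90)]))
E
```

```text
time_s: 26.7
ee_pos: [571.8, -51.5, 179.0]
ee_rot: [180.0, 0.0, -172.7]
force: [-0.1, -0.2, 0.2]
gripper_width: 36.3
time_s: 27.32
ee_pos: [572.0, -51.5, 240.7]
ee_rot: [-180.0, 0.1, -172.7]
force: [-0.0, -0.2, 0.1]
gripper_width: 36.6
time_s: 27.95
ee_pos: [445.8, -1.2, 290.0]
ee_rot: [180.0, 0.1, -172.7]
force: [-0.3, 0.1, 0.3]
gripper_width: 36.4
side pointer_tip [(0.46, [305.2, 172.3, 37.5, 29.3])]
side rider_tab [(0.45, [303.3, 155.4, 18.8, 11.7])]
side rider_index [(0.75, [300.0, 182.3, 20.2, 39.9])]
side hook_seat [(0.63, [301.6, 178.0, 41.0, 22.7])]
top pointer_tip [(0.59, [295.3, 155.6, 27.9, 54.6])]
top rider_tab [(0.53, [266.3, 155.6, 14.2, 32.9])]
top rider_index [(0.59, [267.6, 157.2, 10.2, 31.5]), (0.33, [267.1, 127.1, 72.1, 68.5])]
top hook_seat [(0.73, [308.2, 153.0, 14.0, 60.9])]
```

View pics/c5.png

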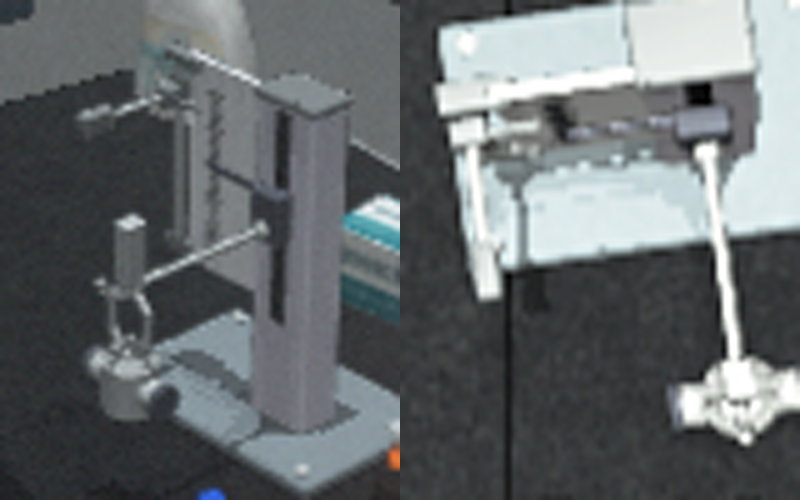

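The valve hangs by its eye. The side crop shows the pointer tip at about (326.6,172.4), the rider still high, and its tab at about (304,164). Next I'll measure the sag and the rider's position.

```bash
python3 - <<'E'
from h import *
from scipy.optimize import brentq
np.set_printoptions(precision=2,suppress=True)
g=lambda n:cv2.cvtColor(cv2.imread(f"pics/{n}.png"),cv2.COLOR_BGR2GRAY).astype(np.float32)
s0,s5=g("s0"),g("s5")
def shift(A,B,x,y,w,h,ry=16,rx=4):
    up=8; T=cv2.resize(A[y:y+h,x:x+w],None,fx=up,fy=up,interpolation=cv2.INTER_CUBIC)
    S=cv2.resize(B[y-4:y+h+ry,x-rx:x+w+rx],None,fx=up,fy=up,interpolation=cv2.INTER_CUBIC)
    m=cv2.matchTemplate(S,T,cv2.TM_CCOEFF_NORMED);_,v,_,l=cv2.minMaxLoc(m);return l[0]/up-rx,l[1]/up-4,v
print("carriage",shift(s0,s5,333,170,10,12),"rod",shift(s0,s5,316,174,24,14),"pointer",shift(s0,s5,325,160,12,10))
print("static",shift(s0,s5,340,152,14,14,6),"tab",shift(s0,s5,299,158,12,12,6))
# camera pose of scale, shifted to TCP-derived seat
yaw=np.radians(7.3);c,s=np.cos(yaw),np.sin(yaw)
def mk(seat): return lambda x,y,z: np.array([seat[0]+c*(x+130)-s*y,seat[1]+s*(x+130)+c*y,z])
for nm,seat in(("cam",(568.5,-54.5)),("tcp",(571.3,-51.6))):
    f=mk(seat); sol=lambda L,v:brentq(lambda z:proj("side",[f(*L,z)])[0,1]-v,50,350)
    print(nm,"px/mm",(proj("side",[f(-20,62,200)])-proj("side",[f(-20,62,210)]))/10,(proj("side",[f(-130,0,180)])-proj("side",[f(-130,0,190)]))/10,
     "hooktip z(202)",sol((-154,0),188.7),"tab z",sol((-67,102),164.2),"seat px",proj("side",[f(-130,0,189),f(-67,102,210),f(-154,0,202)]).tolist(),"tab w",f(-67,102,210))
    print(" 9mm left px",proj("side",[f(-20,71,180)])-proj("side",[f(-20,62,180)]))
E
```

```text
carriage (-0.125, 7.625, 0.9683360457420349) rod (-0.125, 7.625, 0.889863133430481) pointer (-0.125, 7.375, 0.9524198174476624)
static (0.0, 0.0, 0.9944068193435669) tab (0.0, 0.0, 0.9960507154464722)
cam px/mm [[-0.    0.28]] [[0.   0.29]] hooktip z(202) 202.67881079091578 tab z 218.53968188363507 seat px [[310.07505645062867, 190.21029646121718], [303.8150289688366, 166.63012835561418], [303.9577810769447, 188.902486595801]] tab w [618.03  54.68 210.  ]
 9mm left px [[-1.89 -0.95]]
tcp px/mm [[-0.    0.28]] [[-0.    0.29]] hooktip z(202) 200.53454078813155 tab z 216.64564299371693 seat px [[310.3093869712211, 189.57756312633148], [304.0494454040084, 166.08694939528434], [304.2100560316164, 188.26390405492916]] tab w [620.83  57.58 210.  ]
 9mm left px [[-1.88 -0.94]]
```

```bash
python3 -m jog '0 0 0 1.4 0.5 0 0.4;0 0 0 2.8 1 0 0.4;0 0 0 4.2 1.5 0 0.4;0 0 0 5.6 2 0 0.4;0 0 0 6.9 2.35 0 0.4';python3 -m jog '0 0 0 0 0 0 0.4;0 0 0 0 0 0 0.4'
python3 - <<'E'
from h import *
a=grab_frame("side");e=env.state()["ee_pos"]
x=cv2.resize(a[120:200,270:350],(640,640),interpolation=cv2.INTER_CUBIC)
for P,col in((e,(255,0,0)),(np.r_[e[:2],217.5],(0,255,0))):
    u=(proj("side",[P])[0]-[270,120])*8; cv2.circle(x,tuple(int(v) for v in u),3,col,-1)
save("c6",x[:, :]); print(e)
E
```

```text
time_s: 29.08
ee_pos: [620.9, 57.6, 288.2]
ee_rot: [180.0, -0.0, -172.7]
force: [0.3, -0.6, 0.1]
gripper_width: 36.5
time_s: 29.32
ee_pos: [618.9, 56.9, 288.4]
ee_rot: [180.0, -0.1, -172.7]
force: [-0.1, 0.1, 0.2]
gripper_width: 36.5
[618.68639914  56.87902976 288.79357896]
```

```bash
python3 -c "
import cv2;x=cv2.imread('pics/c6.png');cv2.imwrite('pics/c6.png',cv2.resize(x,(600,600)))"
```

```text
(no output)
```

View pics/c6.png

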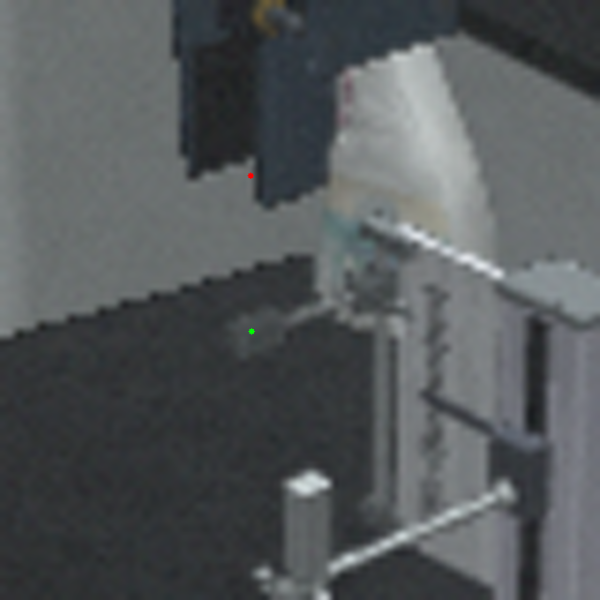

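The green dot sits on the rider tab. The index tip at crop (408,314) has to reach about (409,388), which is roughly 35 mm down and agrees with the 34.5 mm estimate. I'll pinch the tab.

```bash
python3 -m jog '0 0 0 0 0 -1.2 0.4;0 0 0 0 0 -2.4 0.4;0 0 0 0 0 -3.2 0.4;0 0 0 0 0 -3.6 0.4;0 0 0 0 0 -3.6 0.4'; python3 -m jog '0 0 0 0 0 0 0.3;0 0 0 0 0 0 0;0 0 0 0 0 0 0;0 0 0 0 0 0 0;0 0 0 0 0 0 0' 12;python3 -m jog '0 0 0 0 0 0 0;0 0 0 0 0 0 0;0 0 0 0 0 0 0'
```

```text
time_s: 30.0
ee_pos: [618.8, 57.0, 199.1]
ee_rot: [180.0, -0.0, -172.7]
force: [0.4, -0.4, 0.0]
gripper_width: 36.5
time_s: 30.62
ee_pos: [619.5, 57.8, 199.4]
ee_rot: [179.9, 0.1, -172.7]
force: [-0.6, 3.2, 2.0]
gripper_width: 12.0
time_s: 31.0
ee_pos: [619.4, 57.7, 199.0]
ee_rot: [179.9, 0.0, -172.7]
force: [0.2, 4.0, 1.2]
gripper_width: 11.9
```

```bash
python3 -m jog '0 0 0 0 0.03 -0.1 0;0 0 0 0 0.04 -0.25 0;0 0 0 0 0.04 -0.4 0;0 0 0 0 0.04 -0.55 0;0 0 0 0 0.04 -0.7 0' 20; python3 -m jog '0 0 0 0 0 -0.15 0;0 0 0 0 0 -0.3 0;0 0 0 0 0 -0.45 0;0 0 0 0 0 -0.6 0;0 0 0 0 0 -0.68 0';python3 -m jog '0 0 0 0 0 0 0;0 0 0 0 0 0 0;0 0 0 0 0 0 0'
python3 - <<'E'
from h import *
a=grab_frame("side");save("s7",a)
g=lambda n:cv2.cvtColor(cv2.imread(f"pics/{n}.png"),cv2.COLOR_BGR2GRAY).astype(np.float32)
cv2.imwrite("pics/c7.png",cv2.resize(cv2.imread("pics/s7.png")[155:195,300:348],(720,600),interpolation=cv2.INTER_CUBIC))
E
```

```text
time_s: 31.62
ee_pos: [619.5, 57.8, 181.2]
ee_rot: [-180.0, 0.0, -172.7]
force: [1.7, -0.3, 1.5]
gripper_width: 11.8
time_s: 32.25
ee_pos: [619.5, 57.8, 164.2]
ee_rot: [-180.0, 0.0, -172.7]
force: [2.5, -1.6, 1.9]
gripper_width: 11.6
time_s: 32.62
ee_pos: [619.4, 57.9, 164.1]
ee_rot: [-180.0, 0.0, -172.7]
force: [3.9, -2.0, -2.3]
gripper_width: 11.4
```

View pics/c7.png

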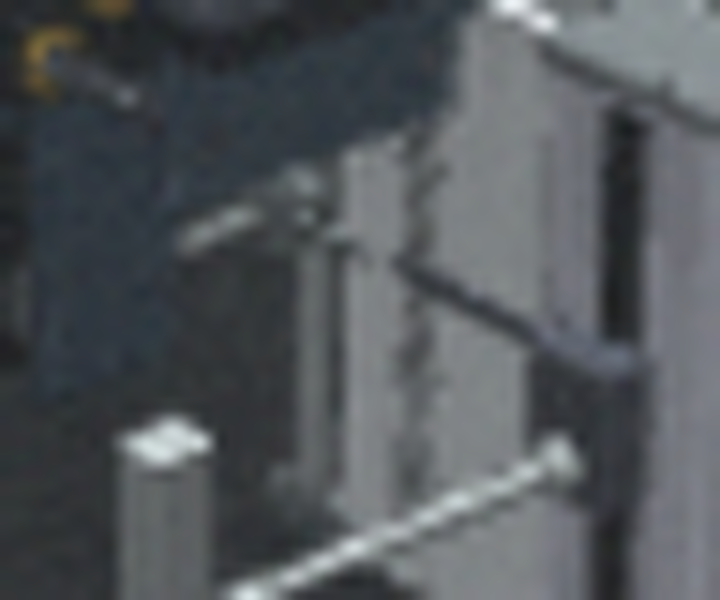

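The index at crop (345–370, 236–250) lies on the extension of the pointer, whose tip is at (395,260), so they are level. I'll let go and retreat.

```bash
python3 -m jog '0 0 0 0 -0.02 0 0.2;0 0 0 0 0 0 0.3;0 0 0 0 0 0 0.4;0 0 0 0 0 0 0.4;0 0 0 0 0 0 0.4';python3 -m jog '0 0 0 0 0 0.6 0.4;0 0 0 0 0 1.6 0.4;0 0 0 0 0 3 0.4;0 0 0 0 0 4.4 0.4;0 0 0 0 0 5.2 0.4';python3 -m jog '0 0 0 -1 0.8 0 0.4;0 0 0 -2.4 1.6 0 0.4;0 0 0 -4 2.6 0 0.4;0 0 0 -5.5 3.6 0 0.4;0 0 0 -7 4.6 0 0.4';python3 -m jog '0 0 0 0 0 0 0.4;0 0 0 0 0 0 0.4;0 0 0 0 0 0 0.4'
python3 - <<'E'
from h import *
a=grab_frame("side");save("s8",a);b=grab_frame("top");save("t8",b)
g=lambda n:cv2.cvtColor(cv2.imread(f"pics/{n}.png"),cv2.COLOR_BGR2GRAY).astype(np.float32)
def shift(A,B,x,y,w,h,r0=-6,r1=16,rx=3):
    up=8; T=cv2.resize(A[y:y+h,x:x+w],None,fx=up,fy=up,interpolation=cv2.INTER_CUBIC)
    S=cv2.resize(B[y+r0:y+h+r1,x-rx:x+w+rx],None,fx=up,fy=up,interpolation=cv2.INTER_CUBIC)
    m=cv2.matchTemplate(S,T,cv2.TM_CCOEFF_NORMED);_,v,_,l=cv2.minMaxLoc(m);return l[0]/up-rx,l[1]/up+r0,round(v,2)
print("tab s5->s8",shift(g("s5"),g("s8"),299,158,12,12),"carriage s5->s8",shift(g("s5"),g("s8"),333,178,10,12),"index/rider s7->s8",shift(g("s7"),g("s8"),316,165,10,10))
i=cv2.imread("pics/s8.png")
cv2.imwrite("pics/c8.png",np.hstack([cv2.resize(i[155:195,300:340],(500,500),interpolation=cv2.INTER_CUBIC),cv2.resize(i[140:240,280:340],(300,500),interpolation=cv2.INTER_CUBIC)]))
E
```

```text
time_s: 33.3
ee_pos: [619.2, 58.3, 164.5]
ee_rot: [180.0, -0.0, -172.7]
force: [0.3, 0.3, 0.7]
gripper_width: 36.5
time_s: 33.92
ee_pos: [619.9, 58.3, 298.1]
ee_rot: [-180.0, 0.3, -172.7]
force: [0.1, -0.5, -0.3]
gripper_width: 36.5
time_s: 34.55
ee_pos: [443.1, 174.0, 295.8]
ee_rot: [180.0, 0.1, -172.7]
force: [-0.1, 1.1, -0.1]
gripper_width: 36.6
time_s: 34.92
ee_pos: [445.2, 172.8, 294.7]
ee_rot: [-180.0, 0.0, -172.8]
force: [-0.1, 1.1, 0.7]
gripper_width: 36.5
tab s5->s8 (0.0, 10.0, 0.97) carriage s5->s8 (0.0, 0.0, 0.99) index/rider s7->s8 (0.125, 8.5, 0.87)
```

View pics/c8.png

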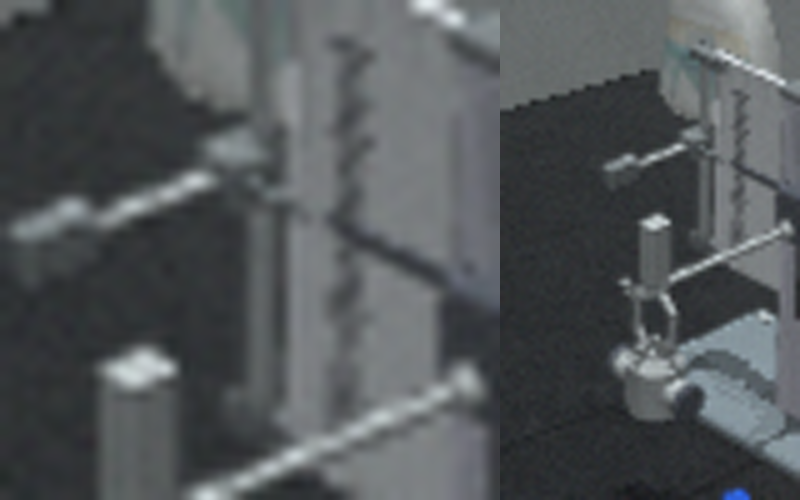

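```bash
python3 -m jog '0 0 0 0 0 0 0.4;0 0 0 0 0 0 0.4;0 0 0 0 0 0 0.4'; python3 -c "
from workcell import env
print(env.job_done())"
```

```text
time_s: 35.4
ee_pos: [444.3, 173.2, 294.4]
ee_rot: [180.0, -0.0, -172.7]
force: [0.9, 0.3, -0.3]
gripper_width: 36.8
the job is handed in; nothing more can be done
None
```

The steel valve hangs by its eye on the scale's hook, and the rider's index stands level with the pointer. I handed the job in at about 35 s.

- **Hanging the valve:** I lowered it at about 16–20 mm/s until the scale carried its weight, after first re-centring the eye on the hook. I let go with the load in the hand at about 0.1–0.4 N. The last average was +0.43 N, over the 0.3 N limit, and single readings just before ranged from -0.4 to +0.7 N. With noise of about 0.4 N per reading, I can't be sure it was inside the limit.
- **Reading:** The carriage sank about 27 mm, well short of overload. The weight felt in the hand (about 3.0 N) would give about 30 mm, so the two differ by about 3 mm, within the noise of the force reading.
- **Rider:** I slid it down about 35 mm and let go. In the last picture its index lies on the line of the pointer to within about 1 mm, by eye. The carriage had not moved since before I slid the rider.
- **Checks that disagreed:** One automatic image match of the rider before and after letting go reported a jump of 8.5 px. I took it as false, because the tab match (10.0 px, about 35 mm) and the picture both show the rider where it was left.
- **Bottles and timer:** The arm did not go near them, but I did not measure them again at the end.

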